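Clear the bench scale and weigh a pile of cartons

ROBOT

A 6-joint arm with a two-finger parallel gripper is mounted at the origin on the work surface; the furniture and walls round the work are solid. World frame = base frame: x ahead of the robot, y to its left, z up, the work surface at z = 0. Lengths are in m, angles in rad, forces in N, time in s.
With the tool pointing down it reaches from about 0.35 to 0.975 m from the base axis. Payload 4.9 kg.
Tool frame: the origin (TCP) lies at the very end of the fingers, on their centre line; the grasp point (between the pads) lies manip.grip_point_offset behind it (manip.grip_point_offset is the distance from the TCP to the grasp point, in m); z points along the fingers, y is the line along which they close (so a half turn about z gives the same grasp; the last joint's range is limited). The gripper opens to 85 mm and grips with 20 to 120 N. Pads are 22 mm wide; open, the fingers measure 114 mm over their backs; the gripper's body (76 mm by 85 mm) begins 54 mm behind the grasp point. The pads swing forward as they close: fully open they stand 13 mm farther back than shut.
Start: joints at [-1.272, 0.053, 1.613, -0, 1.476, -0.119], TCP at [0.254, -0.571, 0.231] pointing down, gripper open.
Joint ranges: [-3.01, 3.01], [-1.01, 2.22], [0.06, 2.58], [-1.02, 4.17], [0.09, 2.62], [-3.14, 3.14]. Speed limits (rad/s): [2.57, 2.57, 3.14, 3.14, 3.14, 3.14].

INTERFACE

Orientations are given as a unit quaternion [w, x, y, z].
In Python, from plant import manip gives the robot as it stands.
- The arm moves only by the shell command python3 -m crank 'ROWS' [OPENING]. ROWS is JSON, a list of rows, each an object of numbers: "x", "y", "z": the shift along the tool's x, y, z in cm; "turn": the turn about the tool's z in rad. In form: [{"x": .., "y": .., "z": .., "turn": ..}, ...]. A call has 1 to 5 rows; each row shifts and turns the commanded pose from where the row before left it, along the tool's axes as they then stand; what a row does not reach is not made up. A row lasts 1/10 s, in which the tool goes at most 50 mm and 8.59 degrees, less where a joint would pass 70% of its speed; a pose out of reach is approached as far as the arm can. A call with a gripper value outside its range is refused whole. OPENING is the opening in per cent of the stroke, from 0 (shut) to 100 (fully open), set as the call begins (- or left out, the last holds). The fingers move at their own pace and stop on an object; the grip force is fixed at half the most. Time passes only in rows, so rows that do not move let the fingers close. It gives the time, the measured TCP pose, the force, the opening and the grip force at its end, in the units of the state.
- manip.state(): the state, without advancing time (a new reading comes with each control period).
- manip.grab_frame(name): name is "side" or "top" or "wrist"; returns (picture, depth): 480x640x3 uint8, red, green, blue; 480x640 float32, m along the optical axis (not along the pixel's ray), 0 where there is no reading.
- manip.camera_model(name): a dict with "mtx" (3x3 intrinsics, pixels), "world_to_cam" (4x4, takes a point from world to camera coordinates). Camera axes: x right, y down, z forward; pixel columns grow to the right and rows downward; lengths in m; the calibration is good to about 2 mm. A picture is of the moment at which its call begins: read the wrist's pose just before it. camera_model takes no time and is no camera call; for the wrist camera it gives the pose at the moment of the call.
- manip.job_done(): hands the job in; it is judged then, once.
The state is a dict: "time": time; "joint_pos": joint angles; "joint_vel": joint speeds; "joint_efforts": joint torques, N m; "tool_pos": TCP position; "tool_rot": TCP orientation; "contact_force": force on the tool from outside, world axes, zero at the start; "ft_torque": the same for the moment, N m; "gripper_width": opening from 0.0 (shut) to 1.0 (fully open); "grasp_force": force on a finger pad.
Only numpy, scipy, OpenCV 4.12 (cv2) and the standard library are available. Lean on these libraries where they do the work, as an engineer would, in place of code of your own. Each camera call takes 0.05 s, during which the arm holds its last target. There are 200 camera calls.

TASK

Lift the canister off the scale's pan by its handle and set it down upright on the middle of the round mat, then, with the pan still empty, guide the selector lever out of its park slot through the gate to the far end of the middle slot (zero). Next stack all the small flat cartons lying left of the scale squarely, long sides together, into one pile in the middle of the pan, and with the pile complete take the lever on to the end of the last slot (weigh). Do not tip the canister over, and leave the thicker boxes, the tape and the tub where they are.

Things in the scene. Friction and masses are not known exactly. Their poses are not given: they have to be found in the camera images.
- scale: grey bench scale fixed to the bench, 170 (x) x 300 (y) mm, housing top 34 mm high; origin under its middle, its x away from the robot, its y to the left; turned by up to 12 degrees. The square steel pan is its left half; its right half is a console with a steel gate plate (top at z = 50 mm) out of which the selector lever stands, with a small display in front
- pan (a point): centre of the top face of the scale's flat steel pan, 150 x 146 mm, 50 mm above the bench; axes as the scale's
- knob (a point): centre of the lever's upright black knob, 24 mm in diameter, 30 mm tall, its centre 99.5 mm above the bench, its underside 34 mm above the gate plate; axes as the scale's. It sits on an 8 mm steel stem and only slides level, staying upright
- channel (a point): centre of the gate's cut-out, on the gate plate's top face; axes as the scale's. A straight channel 70 mm long (14 mm wide) runs along the scale's y and has three side slots, 14 mm wide, 19 mm of travel deep: park slot at the left end (next to the pan), opening toward the robot; middle slot, opening away from the robot; last slot at the right end, opening toward the robot
- lever_along (a joint): position of the lever along the channel, m, growing to the right (the scale's -y): 0 at the park slot, 0.035 at the middle slot, 0.070 at the last slot; it can change only while the lever is in the channel. Stays where it is left (about 1 N of friction)
- lever_across (a joint): position of the lever across the channel, m, growing away from the robot (the scale's +x): 0 in the channel, -0.019 at the end of the park and last slots, +0.019 at the end of the middle slot. Starts in the park slot. Stays where it is left (about 1 N of friction)
- canister: steel parts canister with a black lid and a fixed bridge handle, 0.3 to 0.65 kg, 80 mm in diameter, 90 mm high over the lid, 136 mm over the handle; origin at the centre of its underside, z up; stands on the scale's pan at the start
- handle (a point): middle of the canister's handle bar, 130 mm above the canister's underside: a round black bar 12 mm thick along the canister's x, 52 mm free between its two posts, 34 mm free under it; pinch it across the canister's y
- mat: round black rubber mat, 120 mm in diameter, 3 mm thick, fixed on the bench right of the scale; origin at the centre of its underside
- carton_1_mid (a point): small flat carton, 68 x 45 x 16 mm, 80 g, rigid; its centre (half-way up); x along its 68 mm length, z up through its top. Lies flat on the bench left of the scale at the start; None if it is absent in this start (three or four cartons are present, all the same size)
- carton_2_mid (a point): small flat carton, 68 x 45 x 16 mm, 80 g, rigid; its centre (half-way up); x along its 68 mm length, z up through its top. Lies flat on the bench left of the scale at the start; None if it is absent in this start (three or four cartons are present, all the same size)
- carton_3_mid (a point): small flat carton, 68 x 45 x 16 mm, 80 g, rigid; its centre (half-way up); x along its 68 mm length, z up through its top. Lies flat on the bench left of the scale at the start; None if it is absent in this start (three or four cartons are present, all the same size)
- carton_4_mid (a point): small flat carton, 68 x 45 x 16 mm, 80 g, rigid; its centre (half-way up); x along its 68 mm length, z up through its top. Lies flat on the bench left of the scale at the start; None if it is absent in this start (three or four cartons are present, all the same size)
- box_white: thicker white carton, 46 x 60 x 30 mm, a bystander; origin under its centre
- tape_roll: brown tape roll, 116 mm in diameter, 48 mm high, a bystander; origin under its centre
- tub: round screw-lid tub, 66 mm in diameter, 70 mm high, a bystander; origin under its centre
- box_red: thicker red carton, 51 x 75 x 29 mm, a bystander; origin under its centre

How it is judged:
On the way, in this order (a step that is already met when the one before it is completed fails the run):
1. the canister stands upright on the mat (horizontal distance between canister and mat below 0.03 m and height (world z) of canister below 0.008 m and angle between canister's own z axis and vertical below 0.08 rad and linear speed of canister below 0.03 m/s), for 0.2 s.
2. with no carton on the pan, the lever is in the middle slot (value of joint lever_along between 0.027 and 0.043 m and value of joint lever_across above 0.01 m and height (world z) of each of carton_1_mid, carton_2_mid, carton_3_mid, carton_4_mid below 0.04 m), for 0.2 s.
3. all cartons form one square pile on the pan, the lever still in the middle slot (value of joint lever_along between 0.027 and 0.043 m and value of joint lever_across above 0.01 m and height (world z) of each of carton_1_mid, carton_2_mid, carton_3_mid, carton_4_mid above 0.05 m and horizontal distance between each of carton_1_mid, carton_2_mid, carton_3_mid, carton_4_mid and pan below 0.03 m and angle between the z axis of each of carton_1_mid, carton_2_mid, carton_3_mid, carton_4_mid and the z axis of pan, either way round below 0.1 rad and horizontal distance between carton_1_mid and carton_2_mid below 0.01 m and angle between the x axis of carton_1_mid and the x axis of carton_2_mid, either way round below 0.14 rad and horizontal distance between each of carton_1_mid, carton_2_mid and carton_3_mid below 0.01 m and angle between the x axis of each of carton_1_mid, carton_2_mid and the x axis of carton_3_mid, either way round below 0.14 rad and horizontal distance between each of carton_1_mid, carton_2_mid, carton_3_mid and carton_4_mid below 0.01 m and angle between the x axis of each of carton_1_mid, carton_2_mid, carton_3_mid and the x axis of carton_4_mid, either way round below 0.14 rad and contact force between each of carton_1, carton_2, carton_3, carton_4 and the fingers below 0.5 N), for 0.2 s.
4. the lever is in the last slot (value of joint lever_along above 0.062 m and value of joint lever_across below -0.01 m), for 0.2 s.
At the end, for the whole second after the job is handed in: canister upright on the mat within 30 mm of its centre; all cartons flat in one pile on the pan, within 30 mm of its centre and each two within 10 mm and 8 degrees of each other; lever in the last slot (along over 0.062, across under -0.010 m); all at rest (all of step 4 and horizontal distance between canister and mat below 0.03 m and height (world z) of canister below 0.008 m and angle between canister's own z axis and vertical below 0.08 rad and height (world z) of each of carton_1_mid, carton_2_mid, carton_3_mid, carton_4_mid above 0.05 m and horizontal distance between each of carton_1_mid, carton_2_mid, carton_3_mid, carton_4_mid and pan below 0.03 m and angle between the z axis of each of carton_1_mid, carton_2_mid, carton_3_mid, carton_4_mid and the z axis of pan, either way round below 0.1 rad and horizontal distance between carton_1_mid and carton_2_mid below 0.01 m and angle between the x axis of carton_1_mid and the x axis of carton_2_mid, either way round below 0.14 rad and horizontal distance between each of carton_1_mid, carton_2_mid and carton_3_mid below 0.01 m and angle between the x axis of each of carton_1_mid, carton_2_mid and the x axis of carton_3_mid, either way round below 0.14 rad and horizontal distance between each of carton_1_mid, carton_2_mid, carton_3_mid and carton_4_mid below 0.01 m and angle between the x axis of each of carton_1_mid, carton_2_mid, carton_3_mid and the x axis of carton_4_mid, either way round below 0.14 rad and linear speed of each of carton_1, carton_2, carton_3, carton_4, canister below 0.02 m/s); the robot touches nothing.
It fails at once if the canister is tipped over (more than 35 degrees) (angle between canister's own z axis and vertical above 0.6 rad).
It fails at once if a bystander is moved by more than 30 mm (distance of any of box_white, tape_roll, tub, box_red from where it was at the start of the episode above 0.03 m).
Of carton_1, carton_2, carton_3, carton_4 only 3 to 4 are there at a start; the rules pass over those that are not, and their reading is None.
At some moment in a run one of carton_1, carton_2, carton_3, carton_4 may be knocked a few centimetres aside while the robot is not near it.
It also fails if it takes over 210 s, if anything falls off the work surface, if the arm or the gripper's body presses on something with over 40 N, if the wrist force passes 120 N, or if a joint passes its speed limit or range.

## Working session

There is one attempt and no reset: what is moved stays moved. The work goes in short steps, Python scripts to look and compute and a shell command to move; the robot and the scene stay as the last step left them, time stands still between calls to the robot, and variables do not carry over. Pictures are saved under pics/ and viewed, at most 14 in all, crops included, and the job is handed in when it is done.

```bash
ls; mkdir -p pics
python3 - <<'E'
from plant import manip
import cv2,numpy as np
for n in("top","side"):
    p,d=manip.grab_frame(n); cv2.imwrite(f"pics/{n}0.png",p[:,:,::-1]); np.save(f"pics/{n}0.npy",d)
    m=manip.camera_model(n); print(n,np.round(m["mtx"],1).tolist(),np.round(m["world_to_cam"],3).tolist())
print(manip.state(),manip.grip_point_offset)
E
```

```text
pics
top [[616.8, 0.0, 318.8], [0.0, 616.8, 243.6], [0.0, 0.0, 1.0]] [[-0.024, -1.0, -0.007, -0.058], [-0.995, 0.025, -0.094, 0.428], [0.094, 0.005, -0.996, 1.697], [0.0, 0.0, 0.0, 1.0]]
side [[436.5, 0.0, 316.3], [0.0, 436.5, 240.0], [0.0, 0.0, 1.0]] [[0.842, -0.539, 0.005, -0.391], [-0.33, -0.523, -0.786, 0.181], [0.426, 0.66, -0.619, 1.303], [0.0, 0.0, 0.0, 1.0]]
{'time': 0.1, 'joint_pos': array([-1.27198723e+00,  5.33098386e-02,  1.61415790e+00, -3.16506401e-06,
        1.47599142e+00, -1.19007018e-01]), 'joint_vel': array([ 0.00203627, -0.00145818, -0.00381982, -0.0011675 , -0.00105349,
        0.00012485]), 'joint_efforts': array([ 3.46714996e-04, -3.94903851e+01, -3.71363962e+01, -1.48491704e-04,
        3.89182416e-03,  1.84332106e-05]), 'tool_pos': array([ 0.25343237, -0.57069703,  0.23017345]), 'tool_rot': array([-9.29344745e-04,  9.78257501e-01,  2.07391878e-01, -8.53565451e-05]), 'contact_force': array([-0.28106033, -0.43056664, -0.91540578]), 'ft_torque': array([ 0.02928243, -0.00354962,  0.00681154]), 'grasp_force': 0.0, 'gripper_width': 0.9991555158062818} 0.0187
```

View pics/top0.png

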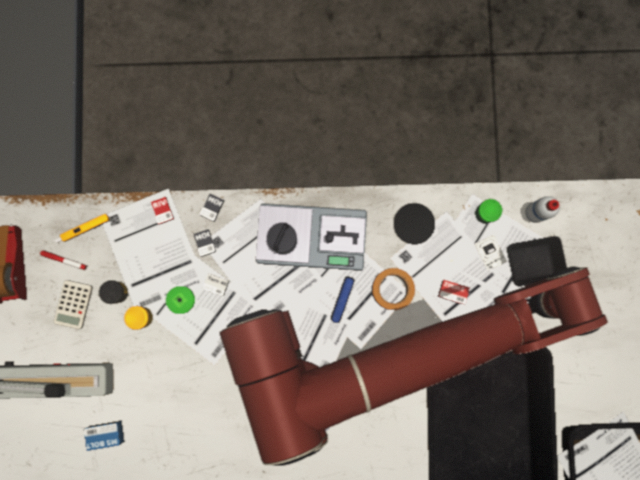

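View pics/side0.png

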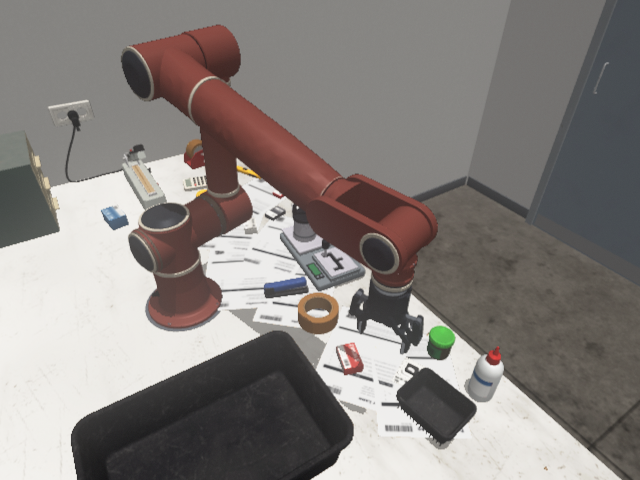

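The top view shows the scale at about (311,237), the canister at (283,238), the mat at (414,223) and the carton candidates on the left at (162,210), (212,207), (206,241) and (217,283). I'll enlarge that area.

```bash
cat > h.py <<'E'
from plant import manip
import cv2,numpy as np
def w(n,uv,z,m=None):
    m=m or manip.camera_model(n); T=np.array(m["world_to_cam"]);R=T[:3,:3];t=T[:3,3];c=-R.T@t
    r=R.T@np.linalg.inv(m["mtx"])@np.array([uv[0],uv[1],1.]); return c+r*(z-c[2])/r[2]
def st():
    s=manip.state();q=s["tool_rot"];a,b,c,d=q
    X=np.array([a*a+b*b-c*c-d*d,2*(b*c+a*d)]); return s,s["tool_pos"],np.arctan2(X[1],X[0])
def rel(p,psi=None):
    """cm in tool axes to reach world p (TCP), turn to get tool-x heading psi"""
    s,t,h=st(); d=np.array(p)-t; x=[np.cos(h),np.sin(h)]; y=[np.sin(h),-np.cos(h)]
    # turn about tool z (down): positive decreases heading
    r=dict(x=d[:2]@x*100,y=d[:2]@y*100,z=-d[2]*100)
    if psi is not None:
        k=h-psi; k=(k+np.pi/2)%np.pi-np.pi/2; r["turn"]=k
    return {k:round(float(v),2) for k,v in r.items()}
E
python3 - <<'E'
from h import *
p=cv2.imread("pics/top0.png")
cv2.imwrite("pics/c1.png",cv2.resize(p[185:305,95:375][:, :],None,fx=2.85,fy=2.85,interpolation=cv2.INTER_CUBIC))
for nm,uv,z in [("scaleTL",(258,205),.05),("mat",(414,223),.003),("can",(283,238),.18),("c162",(162,210),.016)]: print(nm,w("top",uv,z).round(3))
E
```

```text
scaleTL [0.534 0.097 0.05 ]
mat [ 0.48  -0.338  0.003]
can [0.428 0.021 0.18 ]
c162 [0.532 0.37  0.016]
```

View pics/c1.png

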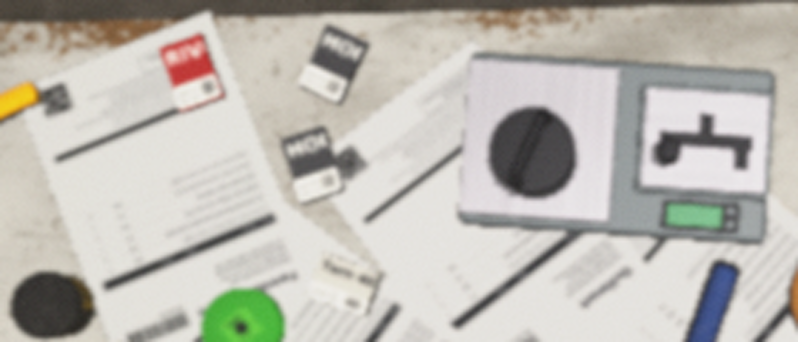

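The crop shows three flat cartons: red/white at px (162,210), MOV at (212,207) and MOV at (205,243). The plain white box is at (216,284). The canister's handle bar runs roughly along image v. I'll use depth to get sizes and poses.

Run:
```python
from h import *
d=np.load("pics/top0.npy");m=manip.camera_model("top");T=np.array(m["world_to_cam"]);K=np.array(m["mtx"])
v,u=np.mgrid[:480,:640]
C=np.stack([(u-K[0,2])/K[0,0]*d,(v-K[1,2])/K[1,1]*d,d],-1); P=(C-T[:3,3])@T[:3,:3]
np.save("pics/P.npy",P)
def blob(lo,hi,u0,v0,u1,v1,lab):
    M=np.zeros((480,640),np.uint8); M[v0:v1,u0:u1]=((P[...,2]>lo)&(P[...,2]<hi))[v0:v1,u0:u1]
    n,L,S,_=cv2.connectedComponentsWithStats(M)
    for i in range(1,n):
        if S[i,4]<40: continue
        q=P[L==i]; r=cv2.minAreaRect((q[:,:2]*1000).astype(np.float32))
        print(lab,"px",S[i,:4]," c",np.round(r[0],0),"size",np.round(r[1],0),"ang",round(r[2],1),"z",np.median(q[:,2]).round(4))
print("bench z",np.median(P[250:260,235:245,2]))
blob(.008,.12,95,190,250,330,"left")
blob(.026,.3,245,195,375,275,"scale")
blob(.165,.2,245,195,375,275,"handle")
blob(.075,.13,315,195,375,275,"knob")
blob(.125,.15,245,195,375,275,"lid")
```

```text
bench z 0.0016827262126501397
left px [199 193  26  29]  c [540. 234.] size [55. 71.] ang 61.9 z 0.0169
left px [150 195  24  31]  c [535. 375.] size [79. 51.] ang 19.1 z 0.0166
left px [ 95 214  14  14]  c [509. 544.] size [28. 41.] ang 16.6 z 0.0162
left px [193 229  23  28]  c [438. 253.] size [77. 46.] ang 16.6 z 0.017
left px [202 273  27  24]  c [317. 222.] size [62. 52.] ang 68.1 z 0.0308
left px [ 98 280  30  24]  c [306. 496.] size [65. 62.] ang 88.6 z 0.0701
left px [164 284  32  31]  c [281. 323.] size [79. 88.] ang 8.5 z 0.0225
left px [124 305  29  25]  c [236. 436.] size [64. 82.] ang 0.4 z 0.0701
scale px [255 203 112  68]  c [446. -46.] size [299. 170.] ang 84.8 z 0.0485
handle px [273 222  15  28]  c [434.  29.] size [13. 74.] ang 65.0 z 0.185
knob px [325 233   9  10]  c [434. -96.] size [21. 22.] ang 88.6 z 0.1141
lid px [266 223  31  30]  c [433.  29.] size [78. 76.] ang 88.1 z 0.1406
```

```bash
python3 -m crank '[{"z":-4},{"z":-4},{"x":2.9,"y":-3.4},{"x":2.9,"y":-3.4},{"x":2.9,"y":-3.4}]' && python3 -m crank '[{"x":2.9,"y":-3.4},{"x":2.9,"y":-3.4},{"x":2.9,"y":-3.4},{"x":2.9,"y":-3.4},{"x":2.9,"y":-3.4}]' && python3 -m crank '[{"x":2.9,"y":-3.4},{"x":2.9,"y":-3.4},{"x":2.9,"y":-3.4},{"x":2.9,"y":-3.4},{"turn":0.142}]' && python3 -m crank '[{"turn":0.142},{"turn":0.142},{"turn":0.142},{"turn":0.142},{"turn":0.142}]' && python3 -m crank '[{"x":0},{"x":0}]'
python3 - <<'E'
from h import *
m=manip.camera_model("wrist");p,d=manip.grab_frame("wrist");cv2.imwrite("pics/w1.png",p[:,:,::-1]);np.savez("pics/w1.npz",d=d,**m)
print(np.round(m["mtx"],1).tolist(),np.round(m["world_to_cam"],3).tolist())
print(st()[1:],rel([.434,.029,.25],np.radians(-25)))
E
```

```text
[[360.3, 0.0, 321.0], [0.0, 360.3, 238.0], [0.0, 0.0, 1.0]] [[0.406, -0.914, -0.002, -0.624], [-0.867, -0.386, 0.315, -0.04], [-0.289, -0.126, -0.949, 0.382], [0.0, 0.0, 0.0, 1.0]]
(array([ 0.25346162, -0.57075619,  0.2303165 ]), np.float64(0.41779045017448724)) {'x': 40.84, 'y': -47.49, 'z': -1.97, 'turn': 0.85}schema error: expected keys x, y, z, turn
```

View pics/w1.png

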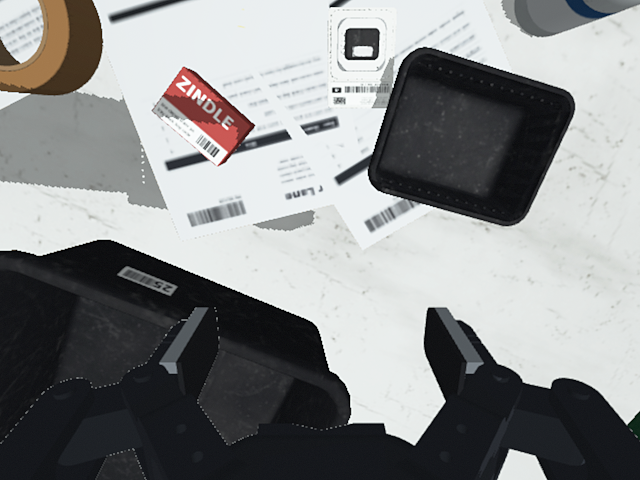

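The rows were refused because every row needs all four keys. This wrist picture is from the start pose and shows the red bystander box and the bins, with the fingers at the bottom. I'll redo the move.

```bash
python3 -m crank '[{"x":0,"y":0,"z":-4,"turn":0},{"x":0,"y":0,"z":-4,"turn":0},{"x":2.9,"y":-3.4,"z":0,"turn":0},{"x":2.9,"y":-3.4,"z":0,"turn":0},{"x":2.9,"y":-3.4,"z":0,"turn":0}]' >/dev/null && python3 -m crank '[{"x":2.9,"y":-3.4,"z":0,"turn":0},{"x":2.9,"y":-3.4,"z":0,"turn":0},{"x":2.9,"y":-3.4,"z":0,"turn":0},{"x":2.9,"y":-3.4,"z":0,"turn":0},{"x":2.9,"y":-3.4,"z":0,"turn":0}]' && python3 -m crank '[{"x":2.9,"y":-3.4,"z":0,"turn":0},{"x":2.9,"y":-3.4,"z":0,"turn":0},{"x":2.9,"y":-3.4,"z":0,"turn":0},{"x":2.9,"y":-3.4,"z":0,"turn":0},{"x":0,"y":0,"z":0,"turn":0.142}]' && python3 -m crank '[{"x":0,"y":0,"z":0,"turn":0.142},{"x":0,"y":0,"z":0,"turn":0.142},{"x":0,"y":0,"z":0,"turn":0.142},{"x":0,"y":0,"z":0,"turn":0.142},{"x":0,"y":0,"z":0,"turn":0.142}]' && python3 -m crank '[{"x":0,"y":0,"z":0,"turn":0},{"x":0,"y":0,"z":0,"turn":0}]'
python3 - <<'E'
from h import *
m=manip.camera_model("wrist");p,d=manip.grab_frame("wrist");cv2.imwrite("pics/w2.png",p[:,:,::-1]);np.savez("pics/w2.npz",d=d,**m)
print(st()[1:],rel([.434,.029,.25],np.radians(-25)))
E
```

```text
time: 1.15
tool_pos: [0.3553, -0.2267, 0.311]
tool_rot: [-0.0, 0.978, 0.207, 0.0]
contact_force: [1.0, 0.8, -0.1]
gripper_width: 1.002
grasp_force: 0.0
time: 1.65
tool_pos: [0.4066, -0.0526, 0.3111]
tool_rot: [-0.001, 0.99, 0.14, 0.0]
contact_force: [0.1, -0.8, 0.0]
gripper_width: 1.0
grasp_force: 0.0
time: 2.15
tool_pos: [0.4059, -0.057, 0.311]
tool_rot: [-0.0, 0.976, -0.218, -0.0]
contact_force: [0.1, -0.1, 0.5]
gripper_width: 1.001
grasp_force: 0.0
time: 2.35
tool_pos: [0.406, -0.0571, 0.3111]
tool_rot: [-0.0, 0.977, -0.214, -0.0]
contact_force: [0.1, -0.4, -0.3]
gripper_width: 1.002
grasp_force: 0.0
(array([ 0.40603057, -0.05710457,  0.31115036]), np.float64(-0.4317596924714063)) {'x': -1.06, 'y': -8.99, 'z': 6.12, 'turn': 0.0}
```

View pics/w2.png

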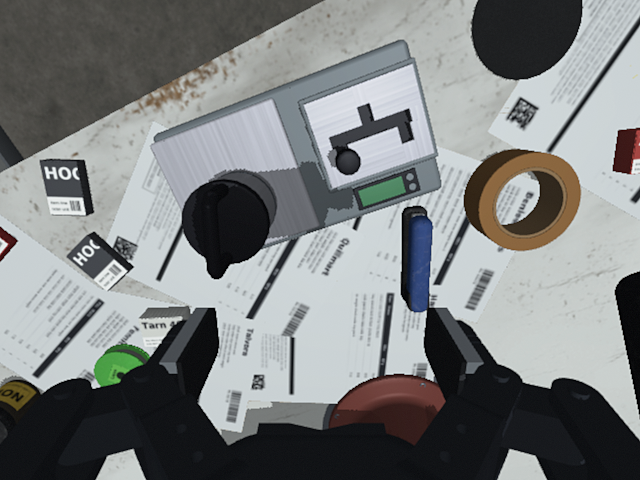

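The wrist view shows the handle bar from about (210,190) to (217,275), the knob top at (347,155), the gate, and the mat at (525,30). The gripper fell about 9 cm short. I'll refine the positions with this frame's depth.

```bash
cat >> h.py <<'E'
def cloud(d,m):
    T=np.array(m["world_to_cam"]);K=np.array(m["mtx"]);v,u=np.mgrid[:480,:640]
    return (np.stack([(u-K[0,2])/K[0,0]*d,(v-K[1,2])/K[1,1]*d,d],-1)-T[:3,3])@T[:3,:3]
def rect(P,lo,hi,box,lab,mn=60):
    u0,v0,u1,v1=box;M=np.zeros((480,640),np.uint8);M[v0:v1,u0:u1]=((P[...,2]>lo)&(P[...,2]<hi))[v0:v1,u0:u1]
    n,L,S,_=cv2.connectedComponentsWithStats(M)
    for i in range(1,n):
        if S[i,4]<mn: continue
        q=P[L==i]; r=cv2.minAreaRect((q[:,:2]*1000).astype(np.float32))
        print(lab,"px",S[i,:4],"c",np.round(r[0],1),"size",np.round(r[1],1),"ang",round(r[2],1),"z",np.median(q[:,2]).round(4))
E
python3 - <<'E'
from h import *
f=np.load("pics/w2.npz");P=cloud(f["d"],f)
B=(0,20,450,300)
rect(P,.172,.2,B,"handle");rect(P,.13,.15,B,"lid");rect(P,.11,.125,B,"knob");rect(P,.028,.3,(145,30,445,290),"scale");rect(P,.01,.025,(0,120,200,300),"cart")
rect(P,.0455,.056,B,"pan/gate",200)
for n,uv in dict(panTL=(152,146),panTR=(271,100),mid=(364,105),last=(406,141),chL=(335,140),matc=(526,22)).items(): print(n,w("w",uv,.05 if n!="matc" else .003,f).round(4))
E
```

```text
handle px [201 190  23  90] c [435.7  27.6] size [12.2 74.3] ang 64.2 z 0.1856
lid px [181 179  89  86] c [436.2  27.1] size [79.5 76.7] ang 49.8 z 0.141
knob px [335 150  25  26] c [435.6 -96. ] size [22.3 23.2] ang 67.1 z 0.1151
knob px [225 178  46  43] c [445.6  -1.6] size [56.7 13.2] ang 19.6 z 0.1161
scale px [149  40 292 240] c [447.4 -48.1] size [297.7 169.9] ang 84.7 z 0.0508
scale px [407 215  26  75] c [ 285.3 -133.1] size [25.5 98. ] ang 68.7 z 0.0467
cart px [ 39 160  52  57] c [539. 231.] size [46.6 68.3] ang 63.5 z 0.018
cart px [  0 233  14  26] c [507.8 351.8] size [16.6 36.3] ang 49.3 z 0.0162
cart px [ 66 234  64  58] c [439.9 252.6] size [68.2 46.4] ang 16.9 z 0.0179
pan/gate px [298  58 140 136] c [ 449.5 -132.6] size [128. 106.] ang 84.8 z 0.0508
pan/gate px [149  99 170 146] c [454.4  27.4] size [146.  149.8] ang 84.7 z 0.0512
pan/gate px [411 220  22  70] c [ 287.3 -134. ] size [23.9 90.7] ang 67.7 z 0.048
panTL [0.5325 0.0894 0.05  ]
panTR [ 0.52   -0.0501  0.05  ]
mid [ 0.4747 -0.1369  0.05  ]
last [ 0.4218 -0.1643  0.05  ]
chL [ 0.4549 -0.0947  0.05  ]
matc [ 0.4787 -0.3371  0.003 ]
```

```bash
python3 -m crank '[{"x":-0.4,"y":-4.5,"z":0,"turn":0.017},{"x":-0.45,"y":-4.4,"z":0,"turn":0},{"x":0,"y":0,"z":3,"turn":0},{"x":0,"y":0,"z":3,"turn":0},{"x":0,"y":0,"z":0,"turn":0}]' 100
python3 - <<'E'
from h import *
print(rel([.4357,.0276,.158],np.radians(-25.8)))
E
```

```text
time: 2.9
tool_pos: [0.4341, 0.0276, 0.2465]
tool_rot: [0.001, 0.975, -0.222, -0.004]
contact_force: [-0.3, 0.0, -0.8]
gripper_width: 1.003
grasp_force: 0.0
{'x': 0.14, 'y': -0.06, 'z': 8.85, 'turn': 0.0}
```

```bash
python3 -m crank '[{"x":0.1,"y":0,"z":3,"turn":0},{"x":0,"y":0,"z":3,"turn":0},{"x":0,"y":0,"z":2.8,"turn":0},{"x":0,"y":0,"z":0,"turn":0},{"x":0,"y":0,"z":0,"turn":0}]' 100; python3 -m crank '[{"x":0,"y":0,"z":0,"turn":0},{"x":0,"y":0,"z":0,"turn":0},{"x":0,"y":0,"z":0,"turn":0},{"x":0,"y":0,"z":0,"turn":0},{"x":0,"y":0,"z":0,"turn":0}]' 0;python3 -m crank '[{"x":0,"y":0,"z":0,"turn":0},{"x":0,"y":0,"z":0,"turn":0},{"x":0,"y":0,"z":0,"turn":0},{"x":0,"y":0,"z":0,"turn":0},{"x":0,"y":0,"z":0,"turn":0}]'
```

```text
time: 3.4
tool_pos: [0.438, 0.0262, 0.1648]
tool_rot: [-0.0, 0.975, -0.224, 0.0]
contact_force: [1.5, 0.7, -0.2]
gripper_width: 1.001
grasp_force: 0.0
time: 3.9
tool_pos: [0.4376, 0.0264, 0.1637]
tool_rot: [0.0, 0.975, -0.224, 0.0]
contact_force: [-0.1, -1.3, 1.0]
gripper_width: 0.142
grasp_force: 0.5
time: 4.4
tool_pos: [0.4377, 0.0263, 0.1638]
tool_rot: [0.0, 0.975, -0.224, 0.0]
contact_force: [-1.5, -2.3, 5.5]
gripper_width: 0.117
grasp_force: 58.7
```

```bash
python3 -m crank '[{"x":0,"y":0,"z":-1,"turn":0},{"x":0,"y":0,"z":-2,"turn":0},{"x":0,"y":0,"z":-2.5,"turn":0},{"x":0,"y":0,"z":-2.5,"turn":0},{"x":0,"y":0,"z":-1.5,"turn":0}]' && python3 -m crank '[{"x":0,"y":0,"z":-0.5,"turn":0},{"x":0.7,"y":1.1,"z":0,"turn":0},{"x":1.4,"y":2.2,"z":0,"turn":0},{"x":1.4,"y":2.2,"z":0,"turn":0},{"x":1.4,"y":2.2,"z":0,"turn":0}]' && python3 -m crank '[{"x":1.4,"y":2.2,"z":0,"turn":0},{"x":1.4,"y":2.2,"z":0,"turn":0},{"x":1.4,"y":2.2,"z":0,"turn":0},{"x":1.4,"y":2.2,"z":0,"turn":0},{"x":1.4,"y":2.2,"z":0,"turn":0}]'  && python3 -m crank '[{"x":1.4,"y":2.2,"z":0,"turn":0},{"x":1.4,"y":2.2,"z":0,"turn":0},{"x":1.4,"y":2.2,"z":0,"turn":0},{"x":1.4,"y":2.2,"z":0,"turn":0},{"x":1.4,"y":2.2,"z":0,"turn":0}]' && python3 -m crank '[{"x":0.6,"y":1,"z":0,"turn":0},{"x":0,"y":0,"z":0,"turn":0},{"x":0,"y":0,"z":0,"turn":0}]'
python3 - <<'E'
from h import *
m=manip.camera_model("wrist");p,d=manip.grab_frame("wrist");cv2.imwrite("pics/w3.png",p[:,:,::-1]);np.savez("pics/w3.npz",d=d,**m)
print(rel([.4797,-.3385,.117]))
E
```

```text
time: 4.9
tool_pos: [0.4375, 0.0269, 0.2592]
tool_rot: [-0.001, 0.975, -0.224, 0.0]
contact_force: [-0.1, -0.8, -3.5]
gripper_width: 0.116
grasp_force: 58.7
time: 5.4
tool_pos: [0.447, -0.0655, 0.2609]
tool_rot: [0.0, 0.975, -0.224, -0.002]
contact_force: [0.9, 0.2, -5.0]
gripper_width: 0.113
grasp_force: 58.6
time: 5.9
tool_pos: [0.4618, -0.1951, 0.2607]
tool_rot: [-0.001, 0.975, -0.224, -0.002]
contact_force: [0.4, -0.2, -4.6]
gripper_width: 0.117
grasp_force: 58.6
time: 6.4
tool_pos: [0.4767, -0.3245, 0.2604]
tool_rot: [-0.001, 0.975, -0.224, -0.002]
contact_force: [0.1, -0.1, -3.9]
gripper_width: 0.116
grasp_force: 58.6
time: 6.7
tool_pos: [0.4785, -0.3341, 0.2621]
tool_rot: [-0.001, 0.975, -0.224, -0.001]
contact_force: [0.0, 0.4, -4.6]
gripper_width: 0.118
grasp_force: 58.7
{'x': 0.29, 'y': 0.38, 'z': 14.55}
```

View pics/w3.png

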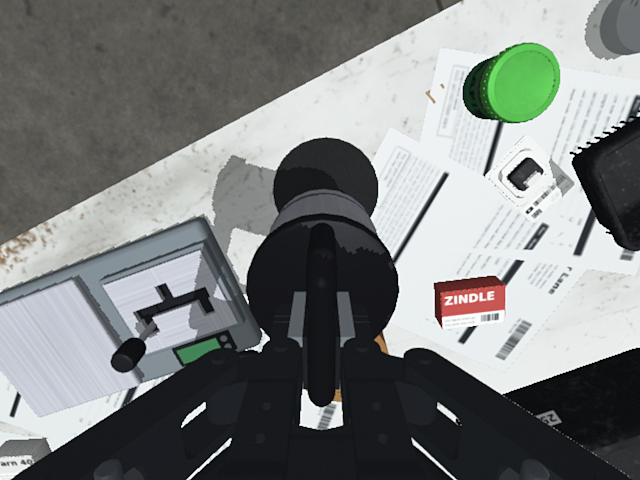

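The canister hangs upright from the fingers. Its lid and the mat behind it are in view at (323,190). Now I'll lower it.

```bash
python3 -m crank '[{"x":0.2,"y":0.3,"z":2,"turn":0},{"x":0.1,"y":0.1,"z":3,"turn":0},{"x":0,"y":0,"z":3,"turn":0},{"x":0,"y":0,"z":3,"turn":0},{"x":0,"y":0,"z":2,"turn":0}]' && python3 -m crank '[{"x":0,"y":0,"z":0.6,"turn":0},{"x":0,"y":0,"z":0.4,"turn":0},{"x":0,"y":0,"z":0.3,"turn":0},{"x":0,"y":0,"z":0,"turn":0},{"x":0,"y":0,"z":0,"turn":0}]'
```

```text
time: 7.25
tool_pos: [0.4791, -0.3375, 0.1307]
tool_rot: [-0.001, 0.975, -0.223, -0.001]
contact_force: [-0.2, 0.9, -5.1]
gripper_width: 0.115
grasp_force: 58.6
time: 7.75
tool_pos: [0.4806, -0.3402, 0.1217]
tool_rot: [0.001, 0.975, -0.224, 0.001]
contact_force: [0.5, -1.0, -3.8]
gripper_width: 0.114
grasp_force: 58.5
```

```bash
python3 -m crank '[{"x":0,"y":0,"z":0.2,"turn":0},{"x":0,"y":0,"z":0.2,"turn":0},{"x":0,"y":0,"z":0.1,"turn":0},{"x":0,"y":0,"z":0,"turn":0},{"x":0,"y":0,"z":0,"turn":0}]'
```

```text
time: 8.25
tool_pos: [0.4806, -0.3406, 0.1167]
tool_rot: [0.001, 0.975, -0.224, 0.001]
contact_force: [-0.8, -1.4, 2.6]
gripper_width: 0.114
grasp_force: 59.4
```

```bash
python3 -m crank '[{"x":0,"y":0,"z":0,"turn":0},{"x":0,"y":0,"z":0,"turn":0},{"x":0,"y":0,"z":0,"turn":0},{"x":0,"y":0,"z":0,"turn":0},{"x":0,"y":0,"z":0,"turn":0}]' 100 && python3 -m crank '[{"x":0,"y":0,"z":-1,"turn":0},{"x":0,"y":0,"z":-3,"turn":0},{"x":0,"y":0,"z":-4,"turn":0},{"x":0,"y":0,"z":-4,"turn":0},{"x":0,"y":0,"z":0,"turn":0}]' && python3 -m crank '[{"x":-2.9,"y":-4,"z":0,"turn":0},{"x":-2.9,"y":-4,"z":0,"turn":0},{"x":-2.9,"y":-4,"z":0,"turn":0},{"x":-2.9,"y":-4,"z":0,"turn":0},{"x":-2.9,"y":-4,"z":0,"turn":0}]' && python3 -m crank '[{"x":0,"y":0,"z":0,"turn":-0.12},{"x":0,"y":0,"z":0,"turn":-0.12},{"x":0,"y":0,"z":0,"turn":-0.12},{"x":0,"y":0,"z":0,"turn":0},{"x":0,"y":0,"z":0,"turn":0}]'
python3 - <<'E'
from h import *
m=manip.camera_model("wrist");p,d=manip.grab_frame("wrist");cv2.imwrite("pics/w4.png",p[:,:,::-1]);P=cloud(d,m)
print(rel([.4356,-.096,.09],np.radians(-5.3)));rect(P,.105,.125,(0,0,640,480),"knob")
p,d=manip.grab_frame("top");P=cloud(d,manip.camera_model("top"));rect(P,.08,.2,(385,180,450,260),"can")
E
```

```text
time: 8.75
tool_pos: [0.48, -0.3396, 0.1152]
tool_rot: [-0.0, 0.975, -0.224, -0.0]
contact_force: [-1.3, 0.9, 0.2]
gripper_width: 0.95
grasp_force: 0.0
time: 9.25
tool_pos: [0.4828, -0.3421, 0.2445]
tool_rot: [0.003, 0.975, -0.224, 0.006]
contact_force: [0.3, -0.9, 0.7]
gripper_width: 1.003
grasp_force: 0.0
time: 9.75
tool_pos: [0.436, -0.0948, 0.2355]
tool_rot: [-0.0, 0.975, -0.224, 0.0]
contact_force: [0.5, 0.2, 0.6]
gripper_width: 0.997
grasp_force: 0.0
time: 10.25
tool_pos: [0.4367, -0.0965, 0.2353]
tool_rot: [-0.0, 0.999, -0.047, -0.0]
contact_force: [0.7, 0.2, 0.3]
gripper_width: 1.003
grasp_force: 0.0
{'x': -0.12, 'y': -0.05, 'z': 14.53, 'turn': -0.0}
knob px [610 179  30  20] c [ 450.3 -321.3] size [ 7.8 12. ] ang 74.0 z 0.1153
knob px [307 217  31  31] c [435.8 -96.7] size [23.1 22.3] ang 72.8 z 0.115
can px [404 205  30  30] c [ 476.4 -336.4] size [77.3 76.6] ang 44.5 z 0.0945
```

```bash
python3 -m crank '[{"x":-0.1,"y":0,"z":4,"turn":0},{"x":0,"y":0,"z":4,"turn":0},{"x":0,"y":0,"z":4,"turn":0},{"x":0,"y":0,"z":2.9,"turn":0},{"x":0,"y":0,"z":0,"turn":0}]' 100 && python3 -m crank '[{"x":0,"y":0,"z":0,"turn":0},{"x":0,"y":0,"z":0,"turn":0},{"x":0,"y":0,"z":0,"turn":0},{"x":0,"y":0,"z":0,"turn":0},{"x":0,"y":0,"z":0,"turn":0}]' 0 && python3 -m crank '[{"x":0,"y":0,"z":0,"turn":0},{"x":0.5,"y":0,"z":0,"turn":0},{"x":0.5,"y":0,"z":0,"turn":0},{"x":0.5,"y":0,"z":0,"turn":0},{"x":0.4,"y":0,"z":0,"turn":0}]'&& python3 -m crank '[{"x":0,"y":0,"z":0,"turn":0},{"x":0,"y":0,"z":0,"turn":0}]'
python3 - <<'E'
from h import *
print(st()[1:])
E
```

```text
time: 10.85
tool_pos: [0.432, -0.0951, 0.0814]
tool_rot: [-0.002, 0.999, -0.046, -0.005]
contact_force: [-0.4, 1.0, -0.6]
gripper_width: 0.999
grasp_force: 0.0
time: 11.35
tool_pos: [0.4368, -0.0968, 0.0881]
tool_rot: [0.0, 0.999, -0.046, 0.001]
contact_force: [-0.6, -0.6, 5.1]
gripper_width: 0.262
grasp_force: 58.6
time: 11.85
tool_pos: [0.4559, -0.0986, 0.0881]
tool_rot: [0.0, 0.999, -0.046, 0.001]
contact_force: [-1.6, 0.2, 6.2]
gripper_width: 0.265
grasp_force: 58.8
time: 12.05
tool_pos: [0.4563, -0.0986, 0.0881]
tool_rot: [0.0, 0.999, -0.046, 0.002]
contact_force: [0.9, 0.7, 4.4]
gripper_width: 0.26
grasp_force: 58.7
(array([ 0.45626386, -0.09861255,  0.08810503]), np.float64(-0.0911288272930665))
```

```bash
python3 -m crank '[{"x":0,"y":0.7,"z":0,"turn":0},{"x":0,"y":0.7,"z":0,"turn":0},{"x":0,"y":0.7,"z":0,"turn":0},{"x":0,"y":0.7,"z":0,"turn":0},{"x":0,"y":0.7,"z":0,"turn":0}]' && python3 -m crank '[{"x":0,"y":0,"z":0,"turn":0},{"x":0,"y":0,"z":0,"turn":0}]'
```

```text
time: 12.55
tool_pos: [0.453, -0.1334, 0.0881]
tool_rot: [0.0, 0.999, -0.046, 0.002]
contact_force: [0.5, 0.8, 5.2]
gripper_width: 0.265
grasp_force: 58.7
time: 12.75
tool_pos: [0.4529, -0.1339, 0.0881]
tool_rot: [0.001, 0.999, -0.046, 0.002]
contact_force: [1.0, -1.4, 4.8]
gripper_width: 0.256
grasp_force: 58.7
```

```bash
python3 -m crank '[{"x":0.5,"y":0,"z":0,"turn":0},{"x":0.5,"y":0,"z":0,"turn":0},{"x":0.5,"y":0,"z":0,"turn":0},{"x":0.3,"y":0,"z":0,"turn":0},{"x":0,"y":0,"z":0,"turn":0}]' && python3 -m crank '[{"x":0,"y":0,"z":0,"turn":0},{"x":0,"y":0,"z":0,"turn":0}]'
```

```text
time: 13.25
tool_pos: [0.4702, -0.1353, 0.088]
tool_rot: [0.001, 0.999, -0.045, 0.0]
contact_force: [-1.4, -0.3, 7.4]
gripper_width: 0.264
grasp_force: 58.8
time: 13.45
tool_pos: [0.4702, -0.1353, 0.088]
tool_rot: [0.001, 0.999, -0.045, 0.001]
contact_force: [-1.7, -0.4, 6.2]
gripper_width: 0.261
grasp_force: 58.8
```

The lever is in the middle slot, having travelled 17.4 mm across. Next I'll release it and go to the cartons.

```bash
python3 -m crank '[{"x":0,"y":0,"z":0,"turn":0},{"x":0,"y":0,"z":0,"turn":0},{"x":0,"y":0,"z":0,"turn":0},{"x":0,"y":0,"z":0,"turn":0},{"x":0,"y":0,"z":0,"turn":0}]' 100 && python3 -m crank '[{"x":0,"y":0,"z":-2,"turn":0},{"x":0,"y":0,"z":-4,"turn":0},{"x":0,"y":0,"z":-5,"turn":0},{"x":0,"y":0,"z":-5,"turn":0},{"x":0,"y":0,"z":-5,"turn":0}]' && python3 -m crank '[{"x":-0.7,"y":-4.4,"z":0,"turn":0},{"x":-0.7,"y":-4.4,"z":0,"turn":0},{"x":-0.7,"y":-4.4,"z":0,"turn":0},{"x":-0.7,"y":-4.4,"z":0,"turn":0},{"x":-0.7,"y":-4.4,"z":0,"turn":0}]' && python3 -m crank '[{"x":-0.7,"y":-4.4,"z":0,"turn":0},{"x":-0.7,"y":-4.4,"z":0,"turn":0},{"x":-0.7,"y":-4.4,"z":0,"turn":0},{"x":-0.7,"y":-4.4,"z":0,"turn":0},{"x":0,"y":0,"z":0,"turn":0}]'&& python3 -m crank '[{"x":0,"y":0,"z":0,"turn":0}]' >/dev/null
cat > look.py <<'E'
from h import *
import sys
m=manip.camera_model("wrist");p,d=manip.grab_frame("wrist");cv2.imwrite(f"pics/{sys.argv[1]}.png",p[:,:,::-1]);P=cloud(d,m)
rect(P,.01,.025,(0,0,640,320),"cart",200); rect(P,.04,.2,(0,0,640,320),"high",200)
print(st()[1:])
E
python3 look.py w5
```

```text
time: 13.95
tool_pos: [0.4692, -0.1345, 0.086]
tool_rot: [-0.0, 0.999, -0.046, -0.0]
contact_force: [-0.4, 0.0, -0.2]
gripper_width: 1.001
grasp_force: 0.0
time: 14.45
tool_pos: [0.469, -0.1344, 0.2981]
tool_rot: [-0.0, 0.999, -0.046, -0.0]
contact_force: [1.1, -0.9, 0.0]
gripper_width: 1.002
grasp_force: 0.0
time: 14.95
tool_pos: [0.4541, 0.0893, 0.2964]
tool_rot: [-0.0, 0.999, -0.046, 0.0]
contact_force: [0.4, 0.1, 0.3]
gripper_width: 1.002
grasp_force: 0.0
time: 15.45
tool_pos: [0.4415, 0.2695, 0.2959]
tool_rot: [-0.001, 0.999, -0.042, -0.001]
contact_force: [0.4, -0.6, -0.4]
gripper_width: 1.0
grasp_force: 0.0
cart px [316  63  61  77] c [539.1 231.3] size [45.  68.1] ang 63.7 z 0.0176
cart px [187  80  66  75] c [534.4 371.6] size [67.9 45.2] ang 18.8 z 0.0177
cart px [453  84  26 150] c [462.2 101.3] size [  6.8 167.5] ang 83.3 z 0.0196
cart px [  0 137  97  73] c [491.8 590. ] size [ 25.6 144.3] ang 24.1 z 0.0171
cart px [305 159  56  66] c [439.6 252.9] size [68.6 45. ] ang 17.1 z 0.0175
cart px [  0 238  78  30] c [394.5 630.4] size [94.9 17.1] ang 69.6 z 0.0166
cart px [338 259  55  34] c [338.8 225.6] size [34.9 72.6] ang 14.8 z 0.0175
cart px [602 259  38  61] c [ 274.1 -120.3] size [18.9 91.3] ang 68.7 z 0.0123
cart px [140 286  42  34] c [319.7 482.3] size [57.  23.1] ang 41.8 z 0.018
cart px [ 40 289  65  31] c [316.5 611.1] size [81.5 44.8] ang 76.2 z 0.0173
cart px [261 289  60  31] c [299.5 319.5] size [77.9 44. ] ang 84.4 z 0.0229
high px [464  92 165 142] c [454.8  27.7] size [147.  149.2] ang 84.7 z 0.0507
high px [616 115  24  92] c [448.5 -68.5] size [98.5 22.2] ang 8.2 z 0.0471
high px [112 296  61  24] c [326.1 490.5] size [60.3 26.6] ang 68.1 z 0.0674
(array([0.44263397, 0.26526196, 0.29604602]), np.float64(-0.09079890809428766))
```

View pics/w5.png

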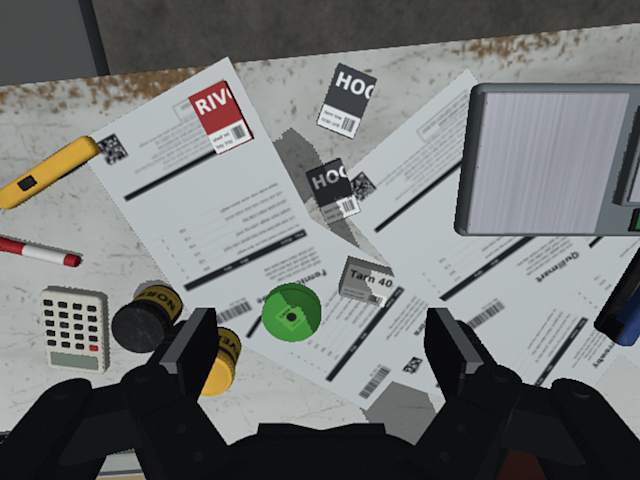

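The picture shows three cartons: RIV (222,115), HOO (347,100) and HOO (332,190). "Tarn 40" (367,280) is the thick white box. I'll pick the far HOO first.

```bash
python3 -m crank '[{"x":3.3,"y":0.8,"z":0,"turn":0},{"x":3.3,"y":0.8,"z":0,"turn":0},{"x":3.3,"y":0.9,"z":0,"turn":0},{"x":0,"y":0,"z":0,"turn":0.123},{"x":0,"y":0,"z":0,"turn":0.123}]' 100 >/dev/null && python3 -m crank '[{"x":0,"y":0,"z":4,"turn":0.123},{"x":0,"y":0,"z":4.5,"turn":0},{"x":0,"y":0,"z":4.5,"turn":0},{"x":0,"y":0,"z":4.5,"turn":0},{"x":0,"y":0,"z":4.5,"turn":0}]' >/dev/null && python3 -m crank '[{"x":0,"y":0,"z":2,"turn":0},{"x":0,"y":0,"z":0,"turn":0},{"x":0,"y":0,"z":0,"turn":0}]'
python3 - <<'E'
from h import *
print(rel([.539,.2312,.002],np.radians(-26.3)))
E
```

```text
time: 16.9
tool_pos: [0.5397, 0.2304, 0.057]
tool_rot: [-0.0, 0.973, -0.229, 0.0]
contact_force: [1.2, -0.4, 0.4]
gripper_width: 0.998
grasp_force: 0.0
{'x': -0.1, 'y': -0.04, 'z': 5.5, 'turn': -0.0}
```

```bash
python3 -m crank '[{"x":-0.1,"y":0,"z":2.5,"turn":0},{"x":0,"y":0,"z":2,"turn":0},{"x":0,"y":0,"z":0.8,"turn":0},{"x":0,"y":0,"z":0.2,"turn":0},{"x":0,"y":0,"z":0,"turn":0}]' 100 && python3 -m crank '[{"x":0,"y":0,"z":0,"turn":0},{"x":0,"y":0,"z":0,"turn":0},{"x":0,"y":0,"z":0,"turn":0},{"x":0,"y":0,"z":0,"turn":0},{"x":0,"y":0,"z":0,"turn":0}]' 0 && python3 -m crank '[{"x":0,"y":0,"z":0,"turn":0},{"x":0,"y":0,"z":0,"turn":0}]'
```

```text
time: 17.4
tool_pos: [0.5394, 0.2322, 0.0029]
tool_rot: [-0.001, 0.974, -0.228, 0.001]
contact_force: [-0.1, 0.5, -0.2]
gripper_width: 1.004
grasp_force: 0.0
time: 17.9
tool_pos: [0.5391, 0.2323, 0.0025]
tool_rot: [-0.0, 0.974, -0.228, 0.001]
contact_force: [0.6, 0.9, 5.4]
gripper_width: 0.508
grasp_force: 63.5
time: 18.1
tool_pos: [0.5391, 0.2323, 0.0025]
tool_rot: [-0.0, 0.974, -0.228, 0.001]
contact_force: [-0.0, 0.0, 7.2]
gripper_width: 0.51
grasp_force: 63.5
```

```bash
python3 -m crank '[{"x":0,"y":0,"z":-2,"turn":0},{"x":0,"y":0,"z":-4,"turn":0},{"x":0,"y":0,"z":-5,"turn":0},{"x":0,"y":0,"z":-4,"turn":0},{"x":0.25,"y":3.7,"z":0,"turn":0}]' && python3 -m crank '[{"x":0.25,"y":3.7,"z":0,"turn":0},{"x":0.25,"y":3.7,"z":0,"turn":0},{"x":0.25,"y":3.7,"z":0,"turn":0},{"x":0.25,"y":3.7,"z":0,"turn":0},{"x":0.25,"y":3.6,"z":0,"turn":0}]' >/dev/null && python3 -m crank '[{"x":0,"y":0,"z":0,"turn":-0.123},{"x":0,"y":0,"z":0,"turn":-0.123},{"x":0,"y":0,"z":0,"turn":-0.123},{"x":0,"y":0,"z":0,"turn":0},{"x":0,"y":0,"z":0,"turn":0}]'
python3 - <<'E'
from h import *
print(rel([.4545,.0277,.0535],np.radians(-5.3)))
E
```

```text
time: 18.6
tool_pos: [0.5288, 0.2005, 0.1594]
tool_rot: [-0.004, 0.974, -0.226, 0.006]
contact_force: [0.6, 0.3, 0.3]
gripper_width: 0.512
grasp_force: 62.8
time: 19.6
tool_pos: [0.453, 0.0274, 0.1508]
tool_rot: [-0.0, 0.999, -0.047, -0.001]
contact_force: [-0.3, 0.4, -1.6]
gripper_width: 0.509
grasp_force: 62.8
{'x': 0.14, 'y': -0.04, 'z': 9.73, 'turn': -0.0}
```

```bash
python3 -m crank '[{"x":0.1,"y":0,"z":3,"turn":0},{"x":0,"y":0,"z":3,"turn":0},{"x":0,"y":0,"z":2,"turn":0},{"x":0,"y":0,"z":1,"turn":0},{"x":0,"y":0,"z":0.4,"turn":0}]' && python3 -m crank '[{"x":0,"y":0,"z":0.2,"turn":0},{"x":0,"y":0,"z":0,"turn":0},{"x":0,"y":0,"z":0,"turn":0}]'
```

```text
time: 20.1
tool_pos: [0.4536, 0.0274, 0.0561]
tool_rot: [-0.0, 0.999, -0.046, -0.001]
contact_force: [-0.6, -0.2, -0.3]
gripper_width: 0.512
grasp_force: 62.8
time: 20.4
tool_pos: [0.4553, 0.0272, 0.0565]
tool_rot: [0.0, 0.999, -0.046, 0.001]
contact_force: [0.8, 0.7, -1.6]
gripper_width: 0.506
grasp_force: 62.8
```

```bash
python3 -m crank '[{"x":0,"y":0,"z":0.2,"turn":0},{"x":0,"y":0,"z":0.1,"turn":0},{"x":0,"y":0,"z":0,"turn":0},{"x":0,"y":0,"z":0,"turn":0}]'
```

```text
time: 20.8
tool_pos: [0.4547, 0.0272, 0.0525]
tool_rot: [0.0, 0.999, -0.046, 0.0]
contact_force: [0.4, 0.0, 0.6]
gripper_width: 0.511
grasp_force: 62.9
```

```bash
python3 -m crank '[{"x":0,"y":0,"z":0,"turn":0},{"x":0,"y":0,"z":0,"turn":0},{"x":0,"y":0,"z":0,"turn":0},{"x":0,"y":0,"z":0,"turn":0},{"x":0,"y":0,"z":0,"turn":0}]' 100 && python3 -m crank '[{"x":0,"y":0,"z":-3,"turn":0},{"x":0,"y":0,"z":-5,"turn":0},{"x":0,"y":0,"z":-5,"turn":0},{"x":0,"y":0,"z":-5,"turn":0},{"x":0,"y":0,"z":-5,"turn":0}]' >/dev/null && python3 -m crank '[{"x":-0.7,"y":-4.5,"z":0,"turn":0},{"x":-0.7,"y":-4.5,"z":0,"turn":0},{"x":-0.7,"y":-4.5,"z":0,"turn":0},{"x":-0.7,"y":-4.5,"z":0,"turn":0},{"x":-0.7,"y":-4.4,"z":0,"turn":0}]' >/dev/null && python3 -m crank '[{"x":0,"y":0,"z":0,"turn":0},{"x":0,"y":0,"z":0,"turn":0}]'
sed -i 's/rect(P,.01,.025.*/rect(P,.01,.025,(120,0,450,240),"cart",600); rect(P,.056,.13,(400,0,640,320),"pile",200)/' look.py; python3 look.py w6
```

```text
time: 21.3
tool_pos: [0.4544, 0.0272, 0.0523]
tool_rot: [-0.0, 0.999, -0.046, -0.0]
contact_force: [-0.2, 0.7, -0.0]
gripper_width: 1.0
grasp_force: 0.0
time: 22.5
tool_pos: [0.4396, 0.2541, 0.282]
tool_rot: [0.0, 0.999, -0.044, -0.0]
contact_force: [0.5, 0.6, 0.8]
gripper_width: 0.997
grasp_force: 0.0
cart px [171  77  69  78] c [534.3 371.7] size [68.  45.6] ang 18.8 z 0.0177
cart px [294 159  58  68] c [439.6 252.9] size [68.3 45.2] ang 17.2 z 0.0176
pile px [514 132  65  70] c [456.5  28.5] size [46.9 67.5] ang 84.9 z 0.0672
(array([0.439885  , 0.25328093, 0.28207109]), np.float64(-0.09074285555439272))
```

```bash
python3 -m crank '[{"x":0,"y":0,"z":2,"turn":-0.13},{"x":0,"y":0,"z":3,"turn":-0.13},{"x":0,"y":0,"z":4,"turn":-0.13},{"x":0,"y":0,"z":4.5,"turn":0},{"x":0,"y":0,"z":4.5,"turn":0}]' 100 >/dev/null && python3 -m crank '[{"x":0,"y":0,"z":4,"turn":0},{"x":0,"y":0,"z":0,"turn":0},{"x":0,"y":0,"z":0,"turn":0},{"x":0,"y":0,"z":0,"turn":0}]'
python3 - <<'E'
from h import *
print(rel([.4396,.2529,.002],np.radians(17.2)))
E
```

```text
time: 23.45
tool_pos: [0.4423, 0.2537, 0.0654]
tool_rot: [-0.001, 0.989, 0.148, 0.002]
contact_force: [-0.2, 0.8, -0.4]
gripper_width: 0.998
grasp_force: 0.0
{'x': -0.28, 'y': -0.0, 'z': 6.34, 'turn': -0.0}
```

```bash
python3 -m crank '[{"x":-0.3,"y":0,"z":2.5,"turn":0},{"x":0,"y":0,"z":2.5,"turn":0},{"x":0,"y":0,"z":1,"turn":0},{"x":0,"y":0,"z":0.3,"turn":0},{"x":0,"y":0,"z":0,"turn":0}]' 100 && python3 -m crank '[{"x":0,"y":0,"z":0,"turn":0},{"x":0,"y":0,"z":0,"turn":0},{"x":0,"y":0,"z":0,"turn":0},{"x":0,"y":0,"z":0,"turn":0},{"x":0,"y":0,"z":0,"turn":0}]' 0 && python3 -m crank '[{"x":0,"y":0,"z":0,"turn":0},{"x":0,"y":0,"z":0,"turn":0}]'
```

```text
time: 23.95
tool_pos: [0.4382, 0.253, 0.0007]
tool_rot: [-0.0, 0.989, 0.149, 0.001]
contact_force: [-0.4, -0.3, 1.1]
gripper_width: 0.999
grasp_force: 0.0
time: 24.45
tool_pos: [0.4382, 0.2531, 0.0006]
tool_rot: [-0.0, 0.989, 0.149, 0.001]
contact_force: [0.2, 0.8, 6.3]
gripper_width: 0.506
grasp_force: 63.7
time: 24.65
tool_pos: [0.4382, 0.2531, 0.0006]
tool_rot: [-0.0, 0.989, 0.149, 0.001]
contact_force: [-0.8, 0.2, 6.3]
gripper_width: 0.508
grasp_force: 63.7
```

```bash
python3 -m crank '[{"x":0,"y":0,"z":-2,"turn":0},{"x":0,"y":0,"z":-4,"turn":0},{"x":0,"y":0,"z":-5,"turn":0},{"x":0,"y":0,"z":-5,"turn":0},{"x":-0.85,"y":3.7,"z":0,"turn":0}]' >/dev/null && python3 -m crank '[{"x":-0.85,"y":3.7,"z":0,"turn":0},{"x":-0.85,"y":3.7,"z":0,"turn":0},{"x":-0.85,"y":3.7,"z":0,"turn":0},{"x":-0.85,"y":3.7,"z":0,"turn":0},{"x":-0.85,"y":3.6,"z":0,"turn":0}]' >/dev/null && python3 -m crank '[{"x":0,"y":0,"z":0,"turn":0.13},{"x":0,"y":0,"z":0,"turn":0.13},{"x":0,"y":0,"z":0,"turn":0.13},{"x":0,"y":0,"z":0,"turn":0},{"x":0,"y":0,"z":0,"turn":0}]'
python3 - <<'E'
from h import *
print(rel([.4545,.0275,.068],np.radians(-5.3)))
E
```

```text
time: 26.15
tool_pos: [0.4531, 0.0265, 0.1589]
tool_rot: [-0.0, 0.999, -0.044, -0.0]
contact_force: [0.1, -1.0, -0.5]
gripper_width: 0.51
grasp_force: 63.0
{'x': 0.13, 'y': -0.12, 'z': 9.09, 'turn': 0.0}
```

```bash
python3 -m crank '[{"x":0.1,"y":-0.1,"z":3,"turn":0},{"x":0,"y":0,"z":3,"turn":0},{"x":0,"y":0,"z":1.5,"turn":0},{"x":0,"y":0,"z":1,"turn":0},{"x":0,"y":0,"z":0.3,"turn":0}]' >/dev/null&& python3 -m crank '[{"x":0,"y":0,"z":0.1,"turn":0},{"x":0,"y":0,"z":0,"turn":0},{"x":0,"y":0,"z":0,"turn":0}]'
```

```text
time: 26.95
tool_pos: [0.4554, 0.0272, 0.0714]
tool_rot: [0.0, 0.999, -0.045, 0.001]
contact_force: [0.1, 0.6, -0.2]
gripper_width: 0.509
grasp_force: 63.0
```

```bash
python3 -m crank '[{"x":0,"y":0,"z":0.2,"turn":0},{"x":0,"y":0,"z":0.1,"turn":0},{"x":0,"y":0,"z":0,"turn":0},{"x":0,"y":0,"z":0,"turn":0}]'
```

```text
time: 27.35
tool_pos: [0.4545, 0.0273, 0.0673]
tool_rot: [-0.0, 0.999, -0.046, -0.0]
contact_force: [0.8, -0.5, -0.5]
gripper_width: 0.506
grasp_force: 63.0
```

```bash
python3 -m crank '[{"x":0,"y":0,"z":0.05,"turn":0},{"x":0,"y":0,"z":0,"turn":0},{"x":0,"y":0,"z":0,"turn":0},{"x":0,"y":0,"z":0,"turn":0},{"x":0,"y":0,"z":0,"turn":0}]' 100 && python3 -m crank '[{"x":0,"y":0,"z":-3,"turn":0},{"x":0,"y":0,"z":-5,"turn":0},{"x":0,"y":0,"z":-5,"turn":0},{"x":0,"y":0,"z":-5,"turn":0},{"x":0,"y":0,"z":-4,"turn":0}]' >/dev/null && python3 -m crank '[{"x":-0.7,"y":-4.5,"z":0,"turn":0},{"x":-0.7,"y":-4.5,"z":0,"turn":0},{"x":-0.7,"y":-4.5,"z":0,"turn":0},{"x":-0.7,"y":-4.5,"z":0,"turn":0},{"x":-0.7,"y":-4.4,"z":0,"turn":0}]' >/dev/null && python3 -m crank '[{"x":0,"y":0,"z":0,"turn":0},{"x":0,"y":0,"z":0,"turn":0}]'
python3 look.py w7
```

```text
time: 27.85
tool_pos: [0.4546, 0.0273, 0.0669]
tool_rot: [0.0, 0.999, -0.046, 0.0]
contact_force: [-0.5, -0.3, -0.5]
gripper_width: 0.998
grasp_force: 0.0
time: 29.05
tool_pos: [0.4397, 0.2542, 0.2865]
tool_rot: [0.0, 0.999, -0.044, -0.0]
contact_force: [-0.3, 1.1, -0.6]
gripper_width: 0.998
grasp_force: 0.0
cart px [173  78  67  77] c [534.5 371.8] size [68.1 46.3] ang 18.7 z 0.0177
pile px [512 132  75  73] c [456.2  28.9] size [46.7 68. ] ang 84.9 z 0.0833
(array([0.43996959, 0.25335319, 0.28660049]), np.float64(-0.09075551226776232))
```

```bash
python3 -m crank '[{"x":2.8,"y":-3.2,"z":0,"turn":0},{"x":2.8,"y":-3.2,"z":0,"turn":0},{"x":2.8,"y":-3.2,"z":0,"turn":0},{"x":0,"y":-3.1,"z":0,"turn":0},{"x":0,"y":0,"z":2,"turn":-0.139}]' 100 >/dev/null && python3 -m crank '[{"x":0,"y":0,"z":3,"turn":-0.139},{"x":0,"y":0,"z":4,"turn":-0.139},{"x":0,"y":0,"z":4.5,"turn":0},{"x":0,"y":0,"z":4.5,"turn":0},{"x":0,"y":0,"z":4,"turn":0}]' >/dev/null && python3 -m crank '[{"x":0,"y":0,"z":0,"turn":0},{"x":0,"y":0,"z":0,"turn":0},{"x":0,"y":0,"z":0,"turn":0}]'
python3 - <<'E'
from h import *
print(rel([.5345,.3718,.002],np.radians(18.8)))
E
```

```text
time: 30.4
tool_pos: [0.5377, 0.3728, 0.0705]
tool_rot: [-0.001, 0.987, 0.162, 0.003]
contact_force: [0.5, 0.4, 0.3]
gripper_width: 0.996
grasp_force: 0.0
{'x': -0.34, 'y': -0.01, 'z': 6.85, 'turn': -0.0}
```

```bash
python3 -m crank '[{"x":-0.2,"y":0,"z":3,"turn":0},{"x":0,"y":0,"z":2.5,"turn":0},{"x":0,"y":0,"z":1,"turn":0},{"x":0,"y":0,"z":0.2,"turn":0},{"x":0,"y":0,"z":0,"turn":0}]' 100 && python3 -m crank '[{"x":0,"y":0,"z":0,"turn":0},{"x":0,"y":0,"z":0,"turn":0},{"x":0,"y":0,"z":0,"turn":0},{"x":0,"y":0,"z":0,"turn":0},{"x":0,"y":0,"z":0,"turn":0}]' 0 && python3 -m crank '[{"x":0,"y":0,"z":0,"turn":0},{"x":0,"y":0,"z":0,"turn":0}]'
```

```text
time: 30.9
tool_pos: [0.5347, 0.3724, 0.0018]
tool_rot: [-0.0, 0.987, 0.162, 0.001]
contact_force: [-0.5, -0.5, -0.0]
gripper_width: 0.999
grasp_force: 0.0
time: 31.4
tool_pos: [0.5344, 0.3723, 0.0013]
tool_rot: [-0.0, 0.987, 0.162, 0.001]
contact_force: [-0.5, 0.2, 5.6]
gripper_width: 0.512
grasp_force: 63.9
time: 31.6
tool_pos: [0.5344, 0.3723, 0.0013]
tool_rot: [-0.0, 0.987, 0.162, 0.001]
contact_force: [-0.4, -0.6, 4.6]
gripper_width: 0.509
grasp_force: 63.9
```

```bash
python3 -m crank '[{"x":0,"y":0,"z":-2,"turn":0},{"x":0,"y":0,"z":-4,"turn":0},{"x":0,"y":0,"z":-5,"turn":0},{"x":0,"y":0,"z":-5,"turn":0},{"x":0,"y":0,"z":-1.5,"turn":0}]' >/dev/null && python3 -m crank '[{"x":-2.06,"y":3.35,"z":0,"turn":0},{"x":-2.06,"y":3.35,"z":0,"turn":0},{"x":-2.06,"y":3.35,"z":0,"turn":0},{"x":-2.06,"y":3.35,"z":0,"turn":0},{"x":-2.06,"y":3.35,"z":0,"turn":0}]' >/dev/null && python3 -m crank '[{"x":-2.06,"y":3.35,"z":0,"turn":0},{"x":-2.06,"y":3.35,"z":0,"turn":0},{"x":-2.06,"y":3.35,"z":0,"turn":0},{"x":-2.06,"y":3.35,"z":0,"turn":0},{"x":0,"y":0,"z":0,"turn":0.139}]' >/dev/null && python3 -m crank '[{"x":0,"y":0,"z":0,"turn":0.139},{"x":0,"y":0,"z":0,"turn":0.139},{"x":0,"y":0,"z":0,"turn":0},{"x":0,"y":0,"z":0,"turn":0}]'
python3 - <<'E'
from h import *
print(rel([.4552,.0275,.084],np.radians(-5.3)))
E
```

```text
time: 33.5
tool_pos: [0.4537, 0.0268, 0.1739]
tool_rot: [-0.0, 0.999, -0.044, -0.001]
contact_force: [0.2, 0.8, -1.6]
gripper_width: 0.513
grasp_force: 63.2
{'x': 0.14, 'y': -0.08, 'z': 8.99, 'turn': 0.0}
```

```bash
python3 -m crank '[{"x":0.1,"y":-0.1,"z":3,"turn":0},{"x":0,"y":0,"z":3,"turn":0},{"x":0,"y":0,"z":1.5,"turn":0},{"x":0,"y":0,"z":0.8,"turn":0},{"x":0,"y":0,"z":0.3,"turn":0}]' >/dev/null&& python3 -m crank '[{"x":0,"y":0,"z":0.2,"turn":0},{"x":0,"y":0,"z":0.1,"turn":0},{"x":0,"y":0,"z":0,"turn":0},{"x":0,"y":0,"z":0,"turn":0}]'
```

```text
time: 34.4
tool_pos: [0.4559, 0.0276, 0.0866]
tool_rot: [0.0, 0.999, -0.045, 0.001]
contact_force: [-0.1, 0.3, -0.6]
gripper_width: 0.511
grasp_force: 63.2
```

```bash
python3 -m crank '[{"x":0,"y":0,"z":0.2,"turn":0},{"x":0,"y":0,"z":0,"turn":0},{"x":0,"y":0,"z":0,"turn":0},{"x":0,"y":0,"z":0,"turn":0}]'
```

```text
time: 34.8
tool_pos: [0.4555, 0.0276, 0.0839]
tool_rot: [-0.0, 0.999, -0.046, 0.0]
contact_force: [-0.5, -0.1, 0.3]
gripper_width: 0.513
grasp_force: 63.3
```

```bash
python3 -m crank '[{"x":0,"y":0,"z":0,"turn":0},{"x":0,"y":0,"z":0,"turn":0},{"x":0,"y":0,"z":0,"turn":0},{"x":0,"y":0,"z":0,"turn":0},{"x":0,"y":0,"z":0,"turn":0}]' 100 && python3 -m crank '[{"x":0,"y":0,"z":-3,"turn":0},{"x":0,"y":0,"z":-5,"turn":0},{"x":0,"y":0,"z":-5,"turn":0},{"x":0,"y":0,"z":-5,"turn":0},{"x":0,"y":0,"z":0,"turn":0}]' >/dev/null && python3 -m crank '[{"x":-1.5,"y":3.75,"z":0,"turn":0},{"x":-1.5,"y":3.75,"z":0,"turn":0},{"x":-1.5,"y":3.75,"z":0,"turn":0},{"x":0,"y":0,"z":0,"turn":0},{"x":0,"y":0,"z":0,"turn":0}]'
python3 - <<'E'
from h import *
m=manip.camera_model("wrist");p,d=manip.grab_frame("wrist");cv2.imwrite("pics/w8.png",p[:,:,::-1]);P=cloud(d,m)
rect(P,.06,.125,(0,0,640,300),"tops",200);rect(P,.108,.125,(0,0,640,300),"knob",100)
E
```

```text
time: 35.3
tool_pos: [0.4553, 0.0277, 0.0838]
tool_rot: [-0.0, 0.999, -0.046, -0.0]
contact_force: [-0.4, 0.4, -0.5]
gripper_width: 1.002
grasp_force: 0.0
time: 36.3
tool_pos: [0.4, -0.0808, 0.2634]
tool_rot: [-0.0, 0.999, -0.047, 0.0]
contact_force: [0.7, 0.4, -0.7]
gripper_width: 1.0
grasp_force: 0.0
tops px [556  40  84 105] c [ 475.5 -322. ] size [79.  49.1] ang 10.5 z 0.0934
tops px [364 116  33  32] c [ 468.6 -133.7] size [22.6 23.1] ang 40.2 z 0.115
tops px [155 123  74  83] c [455.4  28.3] size [45.7 68.5] ang 85.1 z 0.1
knob px [366 116  31  32] c [ 468.5 -133.7] size [22.6 22.9] ang 43.1 z 0.1151
knob px [613 126  26  16] c [ 450. -320.] size [ 5.7 11.5] ang 80.9 z 0.1169
```

View pics/w8.png

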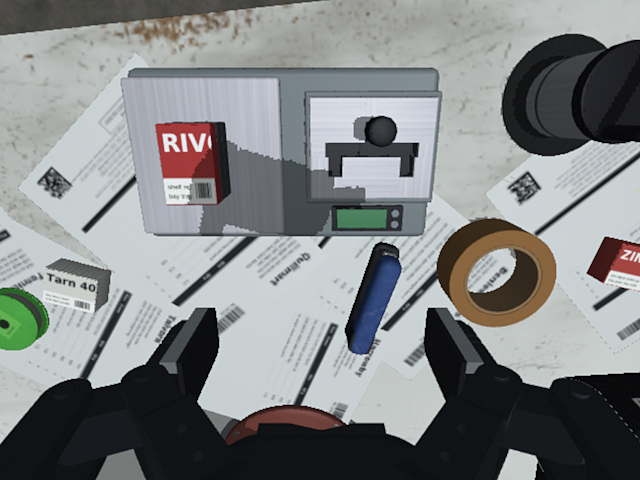

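The pile is square: RIV on top at (192,163), reading 1.0 mm from the pan centre, with no carton left on the bench. The knob is at (380,130) in the middle slot, and the canister stands on the mat. Now the lever.

```bash
python3 -m crank '[{"x":3.6,"y":2.3,"z":0,"turn":0},{"x":3.7,"y":2.3,"z":0,"turn":0},{"x":0,"y":0,"z":3,"turn":0},{"x":0,"y":0,"z":3,"turn":0},{"x":0,"y":0,"z":0,"turn":0}]' 100 >/dev/null
python3 - <<'E'
from h import *
print(rel([.4685,-.1337,.087],np.radians(-5.3)))
E
```

```text
{'x': 0.2, 'y': 0.32, 'z': 11.13, 'turn': 0.0}
```

```bash
python3 -m crank '[{"x":0.1,"y":0.2,"z":3,"turn":0},{"x":0,"y":0,"z":3.5,"turn":0},{"x":0,"y":0,"z":3.2,"turn":0},{"x":0,"y":0,"z":1.2,"turn":0},{"x":0,"y":0,"z":0,"turn":0}]' 100 && python3 -m crank '[{"x":0,"y":0,"z":0,"turn":0},{"x":0,"y":0,"z":0,"turn":0},{"x":0,"y":0,"z":0,"turn":0},{"x":0,"y":0,"z":0,"turn":0},{"x":0,"y":0,"z":0,"turn":0}]' 0 && python3 -m crank '[{"x":0,"y":0,"z":0,"turn":0},{"x":-0.4,"y":0,"z":0,"turn":0},{"x":-0.5,"y":0,"z":0,"turn":0},{"x":-0.5,"y":0,"z":0,"turn":0},{"x":-0.3,"y":0,"z":0,"turn":0}]'&& python3 -m crank '[{"x":0,"y":0,"z":0,"turn":0},{"x":0,"y":0,"z":0,"turn":0}]'
```

```text
time: 37.35
tool_pos: [0.4691, -0.1338, 0.094]
tool_rot: [-0.001, 0.999, -0.045, -0.001]
contact_force: [0.7, -0.2, -0.6]
gripper_width: 1.0
grasp_force: 0.0
time: 37.85
tool_pos: [0.4703, -0.1352, 0.0961]
tool_rot: [0.0, 0.999, -0.046, 0.001]
contact_force: [-0.3, -0.6, 3.5]
gripper_width: 0.256
grasp_force: 58.5
time: 38.35
tool_pos: [0.4535, -0.1336, 0.0961]
tool_rot: [0.0, 0.999, -0.046, 0.002]
contact_force: [1.1, 0.7, 5.3]
gripper_width: 0.256
grasp_force: 58.6
time: 38.55
tool_pos: [0.4533, -0.1336, 0.0961]
tool_rot: [0.0, 0.999, -0.046, 0.001]
contact_force: [-0.8, -0.2, 6.3]
gripper_width: 0.255
grasp_force: 58.7
```

```bash
python3 -m crank '[{"x":0,"y":0.7,"z":0,"turn":0},{"x":0,"y":0.7,"z":0,"turn":0},{"x":0,"y":0.7,"z":0,"turn":0},{"x":0,"y":0.7,"z":0,"turn":0},{"x":0,"y":0.7,"z":0,"turn":0}]' && python3 -m crank '[{"x":0,"y":0.1,"z":0,"turn":0},{"x":0,"y":0,"z":0,"turn":0},{"x":0,"y":0,"z":0,"turn":0}]'
```

```text
time: 39.05
tool_pos: [0.4501, -0.1684, 0.0961]
tool_rot: [-0.0, 0.999, -0.046, 0.001]
contact_force: [-0.3, 1.4, 7.5]
gripper_width: 0.254
grasp_force: 58.8
time: 39.35
tool_pos: [0.4499, -0.1698, 0.0961]
tool_rot: [0.001, 0.999, -0.046, 0.001]
contact_force: [-1.1, 0.2, 6.9]
gripper_width: 0.257
grasp_force: 58.7
```

```bash
python3 -m crank '[{"x":-0.5,"y":0,"z":0,"turn":0},{"x":-0.5,"y":0,"z":0,"turn":0},{"x":-0.5,"y":0,"z":0,"turn":0},{"x":-0.3,"y":0,"z":0,"turn":0},{"x":0,"y":0,"z":0,"turn":0}]' && python3 -m crank '[{"x":0,"y":0,"z":0,"turn":0},{"x":0,"y":0,"z":0,"turn":0},{"x":0,"y":0,"z":0,"turn":0}]'
```

```text
time: 39.85
tool_pos: [0.4319, -0.1681, 0.0961]
tool_rot: [0.001, 0.999, -0.046, 0.001]
contact_force: [-0.7, -0.8, 7.1]
gripper_width: 0.256
grasp_force: 58.8
time: 40.15
tool_pos: [0.4319, -0.1682, 0.0961]
tool_rot: [0.001, 0.999, -0.046, 0.001]
contact_force: [-1.0, 0.1, 7.4]
gripper_width: 0.255
grasp_force: 58.8
```

Moved 18 mm. Release, rise, back off toward the robot and check.

```bash
python3 -m crank '[{"x":0,"y":0,"z":0,"turn":0},{"x":0,"y":0,"z":0,"turn":0},{"x":0,"y":0,"z":0,"turn":0},{"x":0,"y":0,"z":0,"turn":0},{"x":0,"y":0,"z":0,"turn":0}]' 100 >/dev/null && python3 -m crank '[{"x":0,"y":0,"z":-2,"turn":0},{"x":0,"y":0,"z":-4,"turn":0},{"x":0,"y":0,"z":-5,"turn":0},{"x":0,"y":0,"z":-5,"turn":0},{"x":-2,"y":-3,"z":0,"turn":0}]' >/dev/null && python3 -m crank '[{"x":-1,"y":-3,"z":0,"turn":0},{"x":0,"y":-2,"z":0,"turn":0},{"x":0,"y":0,"z":0,"turn":0},{"x":0,"y":0,"z":0,"turn":0},{"x":0,"y":0,"z":0,"turn":0}]'
python3 - <<'E'
from h import *
m=manip.camera_model("wrist");p,d=manip.grab_frame("wrist");cv2.imwrite("pics/w9.png",p[:,:,::-1]);P=cloud(d,m)
rect(P,.06,.13,(0,0,640,300),"tops",200)
S=np.array([.9957,-.0924]),np.array([.0924,.9957])
p,d=manip.grab_frame("top");P=cloud(d,manip.camera_model("top"));rect(P,.08,.2,(385,180,450,260),"can")
E
```

```text
time: 41.65
tool_pos: [0.4089, -0.0857, 0.2546]
tool_rot: [0.0, 0.999, -0.046, -0.0]
contact_force: [0.1, 0.4, -0.1]
gripper_width: 0.999
grasp_force: 0.0
tops px [555  52  85 105] c [ 475.2 -322. ] size [79.3 48.4] ang 11.1 z 0.0934
tops px [146 133  77  85] c [455.9  28.3] size [46.1 68.2] ang 84.9 z 0.1
tops px [400 171  36  34] c [ 430.6 -166.6] size [22.8 23.3] ang 40.4 z 0.1146
can px [404 205  30  30] c [ 476.8 -336.3] size [78.5 77.7] ang 56.2 z 0.0945
```

View pics/w9.png

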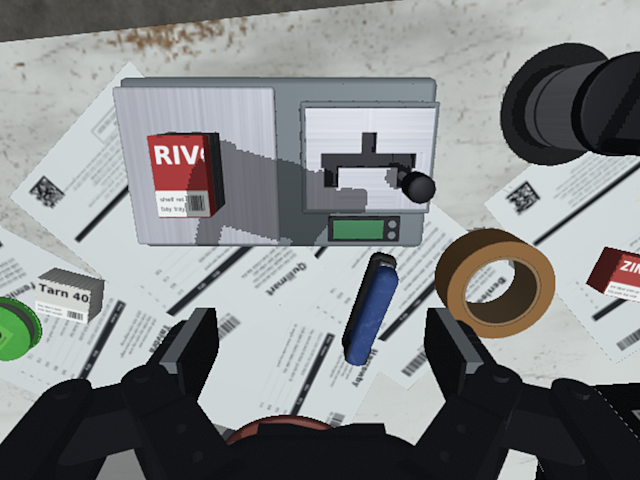

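The knob at (418,187) is in the last slot (along about 70 mm, across about -17.6 mm). The pile is intact and the canister is on the mat, so I'm handing in.

```bash
python3 -c "
from plant import manip
print(manip.job_done())"
```

```text
the job is handed in; nothing more can be done
None
```

Job handed in with no verdict returned: the last camera check showed the canister upright on the mat, the three cartons found in a square pile at the pan centre, and the lever at the end of the last slot.

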